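Brush out an engine barrel's bore and hold the magnifier in focus over it

TASK

The engine barrel's bore has to be checked for scoring: take the long brush from its pot, brush the bore three times, each time right down to the bottom and up until at least half of the bristle head shows above the barrel, then stand the brush back in its pot. Then pick up the magnifier by its handle and finish while still holding it, steady and level, over the bore at its focus height, which the height gauge marks: the middle of the lens rim level with the tip of the red scriber, and the whole mouth of the bore inside the lens when seen from straight above. Do not knock the magnifier against the barrel or the gauge, and leave the barrel, the pot, the gauge's setting and the other things on the desk where they are.

Things in the scene. Friction and masses are not known exactly. Their poses are not given: they have to be found in the camera images.
- barrel: Engine cylinder barrel standing upright, loose, 1.1 kg: silver square cooling fins, 104 mm (its x) by 94 mm (its y), 84 mm tall; a dark round exhaust stub on its +x side reaches 61 mm from the axis. Round bore 52 mm wide, straight through from the top to the desk. Origin: on the bore axis at the underside; z up.
- bore_mouth (a point): Centre of the bore's mouth in the barrel's flat top face, 84 mm above the barrel's underside.
- pot: Plain teal-green round pot, open at the top, 68 mm wide outside, 60 mm inside, 90 mm tall, floor 8 mm thick, loose, about 0.55 kg. Origin: centre of its underside. The brush stands in it.
- brush: Long wire brush, 215 mm, 70 g, standing upright, bristles down, in the pot. From the tip up: brass bristle head 0 to 54 mm, 49 mm across (bristles give; stiff core 36 mm across); bare steel stem 6 mm thick to 112 mm; round wooden handle, 19 mm thick from 135 to 205 mm, end at 215 mm. Origin: on its axis at the bristle tip; z towards the handle's end. Round: turn about its axis is free.
- brush_tip (a point): The brush's tip: centre of the bristle head's lower end (the brush's origin).
- loupe: Hand magnifier lying level on the desk, 0.16 kg: clear lens 76 mm wide in a black rim 88 mm wide, 12 mm thick (6 to 18 mm above the desk). Red flat-sided handle, 22 mm wide, 24 mm tall, resting on the desk, runs along its -x from 54 to 159 mm from the lens centre; it balances at about 75 mm. Origin: under the lens centre at the handle's underside level; x from handle to lens, z up.
- lens (a point): Centre of the magnifier's lens, mid-thickness of rim and handle alike (12 mm above loupe's origin).
- gauge: Height gauge (fixed): dark steel foot 78 x 52 mm, upright steel beam 258 mm tall over all, and a sliding carriage, locked by friction, that carries a red scriber. Origin: under the beam at desk level. The scriber points along the gauge's own -x, towards the barrel, its tip 75 mm from the beam's axis.
- scriber_tip (a point): Tip of the height gauge's red scriber (bar 7 mm wide, 5 mm thick), mid-thickness. Its height is the magnifier's focus height: 145 to 195 mm above the desk. It ends 55 to 95 mm to the side of the bore axis. The point's axes stay upright.
- piston: Bystander: silver piston, 51 mm wide, 47 mm tall, standing. Origin: centre of underside.
- mug: Bystander: white mug, 80 mm wide, 90 mm tall. Origin: centre of underside.
- bottle: Bystander: brown drink bottle with a red cap, 62 mm wide, 200 mm tall. Origin: centre of underside.
- wrench: Bystander: steel spanner, 170 mm long, lying flat. Origin: under its middle.
- screwdriver: Bystander: screwdriver, 190 mm long, lying. Origin: under its middle.
- plug: Bystander: spark plug, 72 mm long, lying. Origin: on the desk under its hexagon.
- tin: Bystander: flat yellow tin, 72 mm wide, 45 mm tall. Origin: centre of underside.
Things that resemble listed ones, but are neither listed nor needed, are in the scene too. Leave any pink look-alike of the loupe alone.

How it is judged:
On the way, in this order (a step that is already met when the one before it is completed fails the run):
1. brush down to the bottom of the bore, first time (bristle tip within 22 mm of the barrel's underside) (horizontal distance between brush_tip and bore_mouth below 0.022 m and z of brush_tip in the frame of barrel below 0.022 m), for 0.02 s.
2. brush drawn up, first time (tip at least 50 mm above the barrel's underside, about half the bristles out of the mouth) (horizontal distance between brush_tip and bore_mouth below 0.022 m and z of brush_tip in the frame of barrel above 0.05 m), for 0.02 s.
3. brush down to the bottom of the bore, second time (bristle tip within 22 mm of the barrel's underside) (all of step 1), for 0.02 s.
4. brush drawn up, second time (tip at least 50 mm above the barrel's underside, about half the bristles out of the mouth) (all of step 2), for 0.02 s.
5. brush down to the bottom of the bore, third time (bristle tip within 22 mm of the barrel's underside) (all of step 3), for 0.02 s.
6. brush drawn up, third time (tip at least 50 mm above the barrel's underside, about half the bristles out of the mouth) (all of step 4), for 0.02 s.
7. brush back in its pot, bristles down, let go (horizontal distance between brush_tip and pot below 0.03 m and z of brush_tip in the frame of pot below 0.03 m and angle between brush's own z axis and vertical below 0.35 rad and contact force between the fingers and brush below 0.1 N), for 0.2 s.
At the end, for the whole second after the job is handed in: Fingers alone hold the magnifier, still and level within 6 degrees, lens middle within 6 mm of the scriber tip's height and within 12 mm of the bore axis; brush released in its pot, bristles down; barrel upright and within 20 mm, pot within 40 mm of where they began (all of step 7 and z of lens in the frame of scriber_tip between -0.006 and 0.006 m and horizontal distance between lens and bore_mouth below 0.012 m and angle between loupe's own z axis and vertical below 0.105 rad and linear speed of loupe below 0.02 m/s and angular speed of loupe below 0.15 rad/s and contact force between the fingers and loupe above 2 N and contact force between loupe and barrel below 0.05 N and contact force between loupe and gauge below 0.05 N and contact force between loupe and brush below 0.05 N and contact force between loupe and pot below 0.05 N and angle between barrel's own z axis and vertical below 0.05 rad and distance of barrel from where it was at the start of the episode below 0.02 m and distance of pot from where it was at the start of the episode below 0.04 m and angle between pot's own z axis and vertical below 0.1 rad); the arm keeps its last pose, push and grip.
It fails at once if the barrel is pushed more than 20 mm or tipped (distance of barrel from where it was at the start of the episode above 0.02 m or angle between barrel's own z axis and vertical above 0.15 rad).
It fails at once if the height gauge's setting is shifted by more than 4 mm (distance of scriber_tip from where it was at the start of the episode above 0.004 m).
It fails at once if the brush pot is pushed more than 40 mm or tipped over (distance of pot from where it was at the start of the episode above 0.04 m or angle between pot's own z axis and vertical above 0.35 rad).
It fails at once if the magnifier is knocked against the barrel or the gauge (over 8 N) (contact force between loupe and barrel above 8 N or contact force between loupe and gauge above 8 N).
It fails at once if one of the other things on the desk is moved more than 30 mm (distance of any of piston, mug, bottle, wrench, screwdriver, plug, tin from where it was at the start of the episode above 0.03 m).
It also fails if it takes over 70 s, if anything falls off the work surface, if the arm or the gripper's body presses on something with over 40 N, if the wrist force passes 120 N, or if a joint passes its speed limit or range.

ROBOT

A 6-joint arm with a two-finger parallel gripper is mounted at the origin on the work surface. World frame = base frame: x ahead of the robot, y to its left, z up, the work surface at z = 0. Lengths are in m, angles in rad, forces in N, time in s.
With the tool pointing down it reaches from about 0.375 to 0.975 m from the base axis. Payload 3.8 kg.
Tool frame: the origin (TCP) lies on the centre line of the jaws, within the pads' length; the fingertips stand 14 mm ahead of it and the grasp point (between the pads) lies 5 mm behind it; z points along the fingers, y is the line along which they close (so a half turn about z gives the same grasp; the last joint's range is limited). The gripper opens to 85 mm and grips with 20 to 120 N. Pads are 22 mm wide; open, the fingers measure 114 mm over their backs; the gripper's body (76 mm by 85 mm) begins 54 mm behind the grasp point. The pads swing forward as they close: fully open they stand 13 mm farther back than shut.
Start: joints at [1.113, 0.264, 1.604, -0, 1.274, -0.037], TCP at [0.276, 0.616, 0.245] pointing down, gripper open.
Joint ranges: [-2.63, 2.63], [-0.94, 2.18], [0.31, 2.57], [-1.31, 4.45], [0, 2.66], [-2.55, 2.55]. Speed limits (rad/s): [2.57, 2.57, 3.14, 3.14, 3.14, 3.14].

INTERFACE

Orientations are given as a rotation vector (axis times angle).
In Python, from workcell import bot, eyes, spot_in gives the robot as it stands.
- The arm moves only by the tool carry_out, never from a script. Its argument "series" is text: rows parted by semicolons, each of 4 numbers parted by spaces: the shift along the world's x, y, z in m, then the turn about the world's z in degrees. In form: tx ty tz roll; .... A call has 1 to 20 rows; each row shifts and turns the commanded pose from where the row before left it; what a row does not reach is not made up. A row lasts 1/8 s, in which the tool goes at most 62.5 mm and 10.7 degrees, less where a joint would pass 70% of its speed; a pose out of reach is approached as far as the arm can. A call is refused whole if a number of a shift passes 0.0625 or a number of a turn 10.7, either way. A call with a gripper value outside its range is refused whole. "jaw" is the gripper command: -1 is shut, 1 is fully open, values between are in proportion, set as the call begins (left out, the last holds). The fingers move at their own pace and stop on an object; "grip_force" is the grip in N (left out, the last holds). Time passes only in rows, so rows that do not move let the fingers close. It gives the time, the measured TCP pose, the force, the opening and the grip force at its end, in the units of the state.
- bot.read_state(): the state, without advancing time (a new reading comes with each control period).
- eyes.read_camera(name): name is "scene" or "side" or "wrist"; returns (picture, depth): 384x512x3 uint8, blue, green, red; 384x512 float32, m along the optical axis (not along the pixel's ray), 0 where there is no reading.
- eyes.get_calibration(name): a dict with "K" (3x3 intrinsics, pixels), "distortion" ([k1, k2, p1, p2, k3] as OpenCV has them; the pictures are not rectified), "position" and "rotation" of the camera in the world; the wrist camera has in their place "T_tool_cam" (4x4, takes a point from camera to tool coordinates, whose origin is the TCP and whose axes are the flange's). Camera axes: x right, y down, z forward; pixel columns grow to the right and rows downward; lengths in m; the calibration is good to about 2 mm. A picture is of the moment at which its call begins: read the wrist's pose just before it. get_calibration takes no time and is no camera call.
- bot.finish_job(): hands the job in; it is judged then, once.
Trained networks look in the newest picture that a camera, given by its name, has taken for a name from the list of things; names that differ only in an ending like _2 or _b are one class to them, and where a whole thing is asked for, a point or a joint stands for the part that bears it (a point fixed in the world has none). Each returns a list of dicts, best first, with "score" (0 to 1); they miss things now and then, are a little off and sometimes report something else, mostly with a low value. They report only what shows in the picture. A call takes as long as a camera call. They do not tell look-alikes from the thing itself.
- spot_in(camera, target): "rect" ([centre column, centre row, width, height] in pixels, round what is visible of it).
The state is a dict: "time": time; "q": joint angles; "joint_vel": joint speeds; "joint_torque": joint torques, N m; "tool_pos": TCP position; "tcp_rot": TCP orientation; "wrist_force": force on the tool from outside, world axes, zero at the start; "torque": the same for the moment, N m; "width": opening from 0.0 (shut) to 1.0 (fully open); "grip_force": force on a finger pad.
Only numpy, scipy, OpenCV 4.12 (cv2) and the standard library are available. Lean on these libraries where they do the work, as an engineer would, in place of code of your own. Each camera call takes 0.05 s, during which the arm holds its last target. There are 200 camera calls.

## Working session

There is one attempt and no reset: what is moved stays moved. The work goes in short steps, Python scripts to look and compute and a tool call to move; the robot and the scene stay as the last step left them, time stands still between calls to the robot, and variables do not carry over. Pictures are saved under pics/ and viewed, at most 10 in all, crops included, and the job is handed in when it is done.

Besides the shell and the picture viewer there is one more tool, called after "Request:" as name(argument=value, ...), one argument or row to a line, values as JSON. carry_out: Moves the arm, as the interface text tells. Its arguments: {"type":"object","properties":{"series":{"type":"string"},"jaw":{"type":"number"},"grip_force":{"type":"number"}},"required":["series"]}

```bash
mkdir -p pics; cat > h.py <<'E'
import numpy as np, cv2
from workcell import bot, eyes, spot_in
from scipy.spatial.transform import Rotation as R
def cam(name):
    c=eyes.get_calibration(name); K=np.array(c["K"],float); D=np.array(c["distortion"],float)
    if name=="wrist":
        s=bot.read_state(); T=np.eye(4); T[:3,:3]=R.from_rotvec(s["tcp_rot"]).as_matrix(); T[:3,3]=s["tool_pos"]
        T=T@np.array(c["T_tool_cam"]); return K,D,T[:3,:3],T[:3,3]
    r=np.array(c["rotation"],float)
    r=r if r.shape==(3,3) else R.from_rotvec(r).as_matrix()
    return K,D,r,np.array(c["position"],float)
def cloud(name):
    K,D,r,p=cam(name); im,d=eyes.read_camera(name)
    h,w=d.shape; u,v=np.meshgrid(np.arange(w),np.arange(h))
    n=cv2.undistortPoints(np.stack([u,v],-1).reshape(-1,1,2).astype(np.float64),K,D).reshape(h,w,2)
    P=np.dstack([n,np.ones((h,w))])*d[...,None]
    P=P@r.T+p; P[d<=0]=np.nan
    return im,d,P
E
cat > a.py <<'E'
from h import *
s=bot.read_state(); print({k:np.round(v,3).tolist() for k,v in s.items()})
for c in("scene","side","wrist"):
    im,d,P=cloud(c); cv2.imwrite(f"pics/{c}0.png",im); np.savez(f"{c}0.npz",im=im,P=P)
    print(c,np.round(cam(c)[3],3))
    for t in("barrel","pot","brush","loupe","gauge","scriber_tip","lens"):
        for o in spot_in(c,t)[:3]:
            x,y,w,h=o["rect"]; q=P[int(max(0,min(383,y))),int(max(0,min(511,x)))]
            print(t,round(o["score"],2),np.round(o["rect"]).tolist(),np.round(q,3))
E
python3 a.py; python3 -c "
import cv2
a=cv2.imread('pics/scene0.png');b=cv2.imread('pics/side0.png')
cv2.imwrite('pics/both.png',cv2.resize(cv2.vconcat([a,b]),None,fx=.78,fy=.78))"
```

```text
{'time': 0.0, 'q': [1.113, 0.265, 1.605, -0.0, 1.274, -0.037], 'joint_vel': [0.001, -0.001, 0.002, -0.001, 0.001, 0.001], 'joint_torque': [0.001, -51.514, -36.73, -0.0, 0.013, -0.0], 'tool_pos': [0.275, 0.615, 0.244], 'tcp_rot': [-0.656, -3.072, 0.003], 'wrist_force': [0.306, 0.196, 0.19], 'torque': [0.014, -0.01, -0.003], 'grip_force': 0.0, 'width': 1.001}
scene [1.101 0.576 0.936]
barrel 0.59 [244.0, 214.0, 42.0, 47.0] [0.603 0.004 0.084]
pot 0.78 [203.0, 174.0, 23.0, 33.0] [ 0.583 -0.212  0.07 ]
pot 0.31 [245.0, 213.0, 45.0, 42.0] [0.603 0.004 0.084]
brush 0.68 [198.0, 143.0, 10.0, 28.0] [ 0.571 -0.238  0.169]
loupe 0.67 [423.0, 316.0, 63.0, 54.0] [0.466 0.501 0.019]
gauge 0.81 [192.0, 184.0, 31.0, 76.0] [ 0.592 -0.264 -0.001]
scriber_tip 0.54 [194.0, 173.0, 26.0, 28.0] [ 0.597 -0.233  0.072]
lens 0.84 [346.0, 262.0, 54.0, 49.0] [0.48  0.272 0.018]
lens 0.75 [425.0, 317.0, 59.0, 52.0] [0.464 0.505 0.018]
side [ 0.053 -0.858  1.055]
barrel 0.92 [266.0, 225.0, 42.0, 40.0] [ 0.557 -0.057  0.083]
brush 0.88 [306.0, 252.0, 14.0, 46.0] [ 0.554 -0.245  0.154]
brush 0.63 [362.0, 272.0, 29.0, 29.0] [ 0.7   -0.309  0.048]
loupe 0.89 [187.0, 186.0, 60.0, 31.0] [0.46  0.266 0.028]
loupe 0.86 [156.0, 151.0, 56.0, 22.0] [0.448 0.497 0.025]
gauge 0.83 [318.0, 218.0, 29.0, 83.0] [ 0.665 -0.152  0.134]
scriber_tip 0.77 [315.0, 202.0, 29.0, 22.0] [ 0.656 -0.143  0.19 ]
scriber_tip 0.39 [306.0, 253.0, 14.0, 46.0] [ 0.556 -0.244  0.144]
lens 0.79 [156.0, 151.0, 53.0, 24.0] [0.448 0.497 0.025]
lens 0.6 [187.0, 186.0, 61.0, 34.0] [0.462 0.262 0.03 ]
wrist [0.204 0.648 0.375]
loupe 0.6 [237.0, 312.0, 79.0, 115.0] [ 0.454  0.514 -0.001]
loupe 0.42 [52.0, 326.0, 17.0, 5.0] [0.367 0.279 0.013]
lens 0.9 [235.0, 311.0, 76.0, 113.0] [0.45  0.514 0.   ]
lens 0.65 [52.0, 325.0, 14.0, 6.0] [0.365 0.278 0.01 ]
```

View pics/scene0.png

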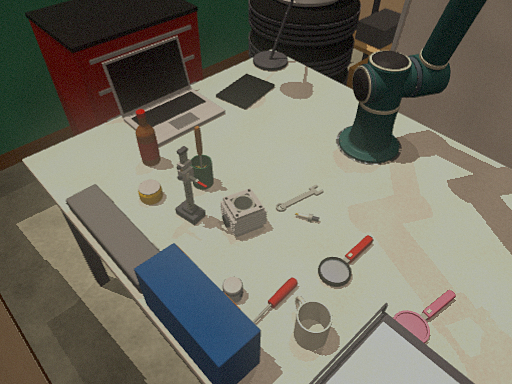

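View pics/side0.png

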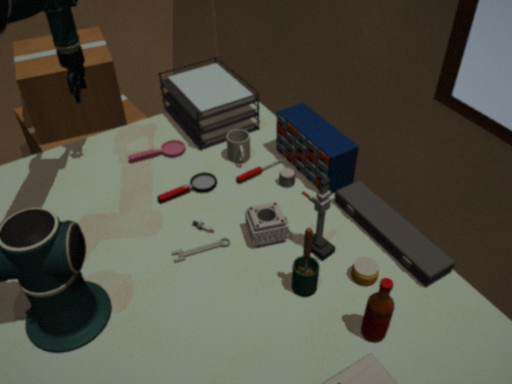

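Scene: the loupe with black rim and red handle is at (335,270) with the handle to (368,242). The pink look-alike is at (410,325). The barrel is at (243,212), the pot and brush at (202,172), and the gauge at (190,185) with its scriber near (202,184). In the side view the loupe is at (190,187), and the pink one at (158,151). I'll measure from the clouds and check the loupe in an enlarged crop.

```bash
cat > b.py <<'E'
from h import *
D={c:np.load(f"{c}0.npz") for c in("scene","side")}
def pts(c,lo,hi):
    P=D[c]["P"]; m=np.all((P>lo)&(P<hi),-1); return P[m],D[c]["im"][m],m
for c in D:
    print("==",c)
    P,I,m=pts(c,[.5,-.1,.078],[.7,.12,.09]); r=cv2.minAreaRect(P[:,:2].astype(np.float32)*1000); print("barrel top",len(P),r,P[:,2].mean())
    P,I,m=pts(c,[.48,-.3,.125],[.62,-.15,.24])
    for z in np.arange(.09,.24,.015):
        q,i,_=pts(c,[.48,-.3,z],[.62,-.19,z+.015]); 
        if len(q): print("brush z%.3f"%z,len(q),q.mean(0).round(3),np.ptp(q,axis=0).round(3))
    q,i,_=pts(c,[.48,-.32,.083],[.65,-.15,.097]); print("pot rim",len(q),cv2.minEnclosingCircle(q[:,:2].astype(np.float32)))
    P=D[c]["P"];hsv=cv2.cvtColor(D[c]["im"],cv2.COLOR_BGR2HSV)
    red=((hsv[...,0]<8)|(hsv[...,0]>172))&(hsv[...,1]>150)&(hsv[...,2]>60)
    for nm,lo,hi in(("scriber",[.5,-.25,.13],[.75,0,.23]),("handle",[.3,.1,.005],[.55,.36,.04])):
        m=red&np.all((P>lo)&(P<hi),-1); q=P[m]
        print(nm,m.sum()); 
        if nm=="scriber": print(np.c_[q,np.argwhere(m)[:,::-1]].round(3))
        else:
            print(q.mean(0),cv2.minAreaRect(q[:,:2].astype(np.float32)*1000))
    q,i,_=pts(c,[.36,.15,.008],[.56,.36,.03]); dk=i.max(1)<70; q=q[dk]; print("rim",len(q),cv2.minEnclosingCircle(q[:,:2].astype(np.float32)), q.mean(0))
    for z in(.06,.1,.14,.18,.22,.24):
        q,i,_=pts(c,[.6,-.22,z],[.75,-.07,z+.02]); 
        if len(q): print("gauge z",z,len(q),np.median(q,0).round(3),q.min(0).round(3),q.max(0).round(3))
a=D["scene"]["im"][220:370,300:480]; b=D["side"]["im"][130:220,120:228]; e=D["side"]["im"][170:270,240:350]
z=lambda x,w,h:cv2.resize(x,(w,h),interpolation=cv2.INTER_CUBIC)
cv2.imwrite("pics/crop.png",np.vstack([np.hstack([z(a,360,300),z(b,360,300)]),z(e,720,655)[:300]]))
E
python3 b.py
```

```text
== scene
barrel top 593 ((578.9373779296875, -26.781421661376953), (90.30879974365234, 89.5616683959961), 73.44319152832031) 0.08389650495686864
brush z0.090 35 [ 0.561 -0.234  0.092] [0.061 0.067 0.012]
brush z0.105 6 [ 0.564 -0.238  0.11 ] [0.005 0.004 0.007]
brush z0.120 16 [ 0.568 -0.236  0.129] [0.011 0.013 0.014]
brush z0.135 21 [ 0.567 -0.234  0.143] [0.016 0.018 0.012]
brush z0.150 27 [ 0.568 -0.234  0.157] [0.017 0.015 0.014]
brush z0.165 24 [ 0.568 -0.234  0.173] [0.015 0.02  0.014]
brush z0.180 29 [ 0.567 -0.234  0.187] [0.017 0.014 0.014]
brush z0.195 26 [ 0.568 -0.234  0.203] [0.013 0.018 0.014]
brush z0.210 36 [ 0.566 -0.236  0.217] [0.015 0.017 0.014]
pot rim 112 ((0.5653100609779358, -0.2403624951839447), 0.03620387613773346)
scriber 23
[[ 6.69e-01 -1.04e-01  1.72e-01  1.98e+02  1.81e+02]
 [ 6.67e-01 -1.03e-01  1.71e-01  1.99e+02  1.81e+02]
 [ 6.72e-01 -1.06e-01  1.69e-01  1.97e+02  1.82e+02]
 [ 6.69e-01 -1.05e-01  1.68e-01  1.98e+02  1.82e+02]
 [ 6.67e-01 -1.03e-01  1.68e-01  1.99e+02  1.82e+02]
 [ 6.66e-01 -1.00e-01  1.69e-01  2.00e+02  1.82e+02]
 [ 6.71e-01 -9.70e-
[... 3003 characters left out ...]
5, 265.5122985839844), (23.354629516601562, 100.19900512695312), 89.98377227783203)
rim 246 ((0.45996981859207153, 0.271745502948761), 0.10077312588691711) [0.4841277  0.26345345 0.01578276]
gauge z 0.06 66 [ 0.664 -0.149  0.069] [ 0.601 -0.158  0.06 ] [ 0.685 -0.071  0.08 ]
gauge z 0.1 39 [ 0.673 -0.154  0.11 ] [ 0.664 -0.157  0.101] [ 0.688 -0.146  0.12 ]
gauge z 0.14 20 [ 0.667 -0.154  0.145] [ 0.659 -0.157  0.141] [ 0.683 -0.143  0.16 ]
gauge z 0.18 109 [ 0.667 -0.158  0.191] [ 0.654 -0.166  0.18 ] [ 0.695 -0.137  0.197]
gauge z 0.22 51 [ 0.669 -0.153  0.229] [ 0.655 -0.158  0.22 ] [ 0.686 -0.145  0.24 ]
gauge z 0.24 72 [ 0.671 -0.153  0.257] [ 0.66  -0.162  0.24 ] [ 0.689 -0.141  0.26 ]
```

View pics/crop.png

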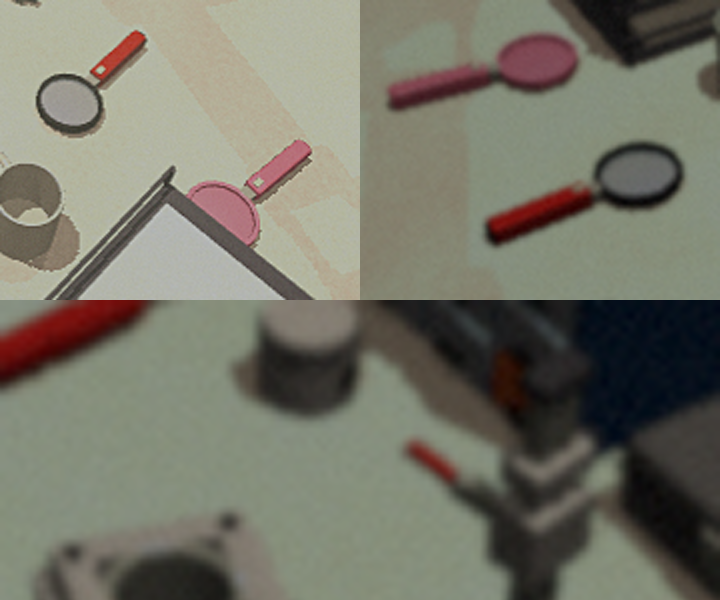

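The crop confirms it: the black rim with the red handle (left panel at (70,100), right panel at (640,172)) is the loupe, and the fully pink one is the look-alike. The scriber's red tip shows at lower-left (412,447). Next I go above the barrel.

Request:
carry_out(
  series="0.025 -0.055 0.02 2; 0.025 -0.055 0.02 2; 0.025 -0.055 0.02 2;0.025 -0.055 0.01 2;0.025 -0.055 0 2;0.025 -0.055 0 2;0.025 -0.055 0 2;0.025 -0.055 0 2;0.025 -0.055 0 2;0.025 -0.055 0 2;0.025 -0.055 0 2;0.025 -0.035 0 2;0 0 0 0;0 0 0 0",
  jaw=1,
)

```text
time: 2.95
tool_pos: [0.5741, -0.0207, 0.314]
tcp_rot: [-0.004, -3.141, -0.001]
wrist_force: [-0.4, 0.2, 0.9]
width: 1.002
grip_force: 0.0
```

```bash
cat > c.py <<'E'
from h import *
import sys
s=bot.read_state(); print({k:np.round(s[k],3).tolist() for k in("time","q","tool_pos","tcp_rot")})
im,d,P=cloud("wrist"); n=sys.argv[1]; cv2.imwrite(f"pics/w{n}.png",im); np.savez(f"w{n}.npz",im=im,P=P)
K,D,r,p=cam("wrist"); print("cam",p.round(3),"axis",r[:,2].round(3))
E
python3 c.py 1
```

```text
{'time': 2.95, 'q': [-0.08, 0.039, 1.735, 0.001, 1.368, -1.648], 'tool_pos': [0.574, -0.021, 0.314], 'tcp_rot': [-0.004, -3.141, -0.001]}
cam [ 0.495 -0.021  0.443] axis [ 0.307 -0.    -0.952]
```

View pics/w1.png

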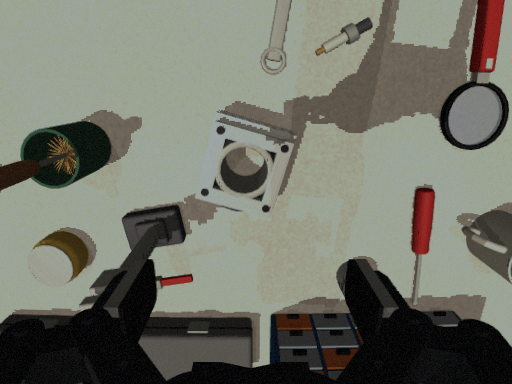

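The wrist view shows the bore mouth at (243,168), the scriber's red tip at (192,279), the pot at (65,155) with the brush leaning out of frame at the left, and the loupe's lens at (474,114).

```bash
cat > d.py <<'E'
from h import *
import sys
f=np.load(f"w{sys.argv[1]}.npz"); im,P=f["im"],f["P"]; K,D,r,p=cam("wrist")
def ray(uv,z):
    n=cv2.undistortPoints(np.array(uv,float).reshape(-1,1,2),K,D).reshape(-1,2)
    d=np.c_[n,np.ones(len(n))]@r.T; return p+d*((z-p[2])/d[:,2])[:,None]
h,w=P.shape[:2]; u,v=np.meshgrid(np.arange(w),np.arange(h))
Q=ray(np.stack([u,v],-1),.084).reshape(h,w,3)
m=(np.hypot(Q[...,0]-.579,Q[...,1]+.027)<.034)&~(P[...,2]>.079)
m=cv2.morphologyEx(m.astype(np.uint8),cv2.MORPH_OPEN,np.ones((3,3)))
cs,_=cv2.findContours(m,0,1); c=max(cs,key=cv2.contourArea); q=Q[c[:,0,1],c[:,0,0],:2]
A=np.c_[2*q,np.ones(len(q))]; x=np.linalg.lstsq(A,(q**2).sum(1),rcond=None)[0]
print("bore",x[:2].round(4),"r",np.sqrt(x[2]+x[:2]@x[:2]))
m=np.all((P>[.5,-.15,.08])&(P<[.65,.1,.09]),-1); print("top z",np.median(P[m][:,2]))
hsv=cv2.cvtColor(im,cv2.COLOR_BGR2HSV); red=((hsv[...,0]<8)|(hsv[...,0]>172))&(hsv[...,1]>150)&(hsv[...,2]>50)
m=red&np.all((P>[.5,-.25,.13])&(P<[.75,0,.23]),-1); q=P[m]; print("scriber n",len(q),q.min(0),q.max(0),np.median(q,0))
m=np.all((P>[.48,-.32,.084])&(P<[.65,-.15,.096]),-1); q=P[m][:,:2]; print("pot rim",len(q),cv2.minEnclosingCircle(q.astype(np.float32)))
m=np.all((P>[.48,-.32,.13])&(P<[.65,-.15,.24]),-1); q=P[m]; print("brush",len(q),np.mean(q,0))
m=red&np.all((P>[.3,.1,.012])&(P<[.55,.36,.04]),-1); q=P[m]; print("handle",q.mean(0),q.min(0),q.max(0))
E
python3 d.py 1
```

```text
bore [ 0.5783 -0.0282] r 0.02476667665794739
top z 0.0847843853632127
scriber n 201 [ 0.65994581 -0.10697829  0.16717888] [ 0.67121167 -0.07735526  0.17171368] [ 0.66527946 -0.09171748  0.16966832]
pot rim 891 ((0.5626266598701477, -0.2431582808494568), 0.034837815910577774)
brush 740 [ 0.56231968 -0.23444249  0.15781607]
handle [0.42469355 0.26474661 0.02245524] [0.38518965 0.25612823 0.0120276 ] [0.46768596 0.27923168 0.02745477]
```

Request:
carry_out(
  series="-0.002 -0.055 0 0;-0.003 -0.055 0 0;-0.003 -0.055 0 0;-0.003 -0.054 0 0;0 0 -0.02 0;0 0 -0.01 0;0 0 0 0",
)

```text
time: 3.88
tool_pos: [0.5627, -0.2376, 0.2825]
tcp_rot: [0.0, -3.139, -0.003]
wrist_force: [-0.6, 0.7, 0.4]
width: 1.0
grip_force: 0.0
```

```bash
python3 c.py 2; python3 - <<'E'
from h import *
f=np.load("w2.npz");P=f["P"]
for z in np.arange(.1,.23,.02):
    m=np.all((P>[.48,-.31,z])&(P<[.65,-.17,z+.02]),-1);q=P[m]
    if len(q):print(z.round(3),len(q),q.mean(0).round(4),q.min(0).round(4),q.max(0).round(4))
E
```

```text
{'time': 3.875, 'q': [-0.441, 0.125, 1.7, 0.0, 1.32, -2.012], 'tool_pos': [0.563, -0.238, 0.283], 'tcp_rot': [0.0, -3.139, -0.003]}
cam [ 0.485 -0.239  0.413] axis [ 0.306  0.001 -0.952]
0.1 7 [ 0.5617 -0.2415  0.103 ] [ 0.5614 -0.2432  0.1009] [ 0.5625 -0.2394  0.1054]
0.12 45 [ 0.557  -0.2411  0.1349] [ 0.5555 -0.2496  0.1283] [ 0.5608 -0.2333  0.14  ]
0.14 127 [ 0.557  -0.2413  0.151 ] [ 0.555  -0.2507  0.1406] [ 0.5623 -0.2326  0.16  ]
0.16 165 [ 0.5569 -0.2414  0.1705] [ 0.5548 -0.2507  0.1602] [ 0.5624 -0.2325  0.1796]
0.18 212 [ 0.5569 -0.2412  0.1903] [ 0.5547 -0.2506  0.18  ] [ 0.5622 -0.2327  0.1997]
0.2 431 [ 0.5585 -0.2413  0.2125] [ 0.5549 -0.2507  0.2001] [ 0.5704 -0.2325  0.22  ]
0.22 351 [ 0.5634 -0.2414  0.2224] [ 0.5572 -0.2485  0.22  ] [ 0.5701 -0.2348  0.2243]
```

The brush stands vertical at (0.564, -0.2415), its top at 0.223 m, so I descend and grip.

Request:
carry_out(
  series="0.001 -0.004 -0.03 0;0 0 -0.03 0;0 0 -0.03 0;0 0 -0.017 0;0 0 0 0",
)

```text
time: 4.55
tool_pos: [0.5639, -0.2429, 0.1762]
tcp_rot: [-0.001, -3.139, -0.002]
wrist_force: [-0.3, -0.1, 0.3]
width: 0.998
grip_force: 0.0
```

Request:
carry_out(
  series="0 0 0 0;0 0 0 0;0 0 0 0;0 0 0 0;0 0 0 0;0 0 0 0;0 0 0 0",
  jaw=-1,
  grip_force=80,
)

```text
time: 5.42
tool_pos: [0.5649, -0.244, 0.178]
tcp_rot: [0.003, 3.14, -0.0]
wrist_force: [0.2, 1.6, 5.4]
width: 0.201
grip_force: 78.5
```

Request:
carry_out(
  series="0 0 0.02 0;0 0 0.03 0;0 0 0.04 0;0 0 0.03 0;0 0.02 0.0 0;0.003 0.04 0 0;0.003 0.05 0 0;0.004 0.05 0 0;0.003 0.04 0 0;0 0.015 0 0;0 0 0 0;0 0 0 0",
)

```text
time: 6.92
tool_pos: [0.577, -0.0297, 0.2966]
tcp_rot: [-0.004, -3.141, 0.001]
wrist_force: [0.6, -0.2, 0.1]
width: 0.202
grip_force: 78.1
```

```bash
python3 c.py 3; python3 - <<'E'
from h import *
f=np.load("w3.npz");P=f["P"]
t=bot.read_state()["tool_pos"]
print(bot.read_state()["wrist_force"])
im,d,S=cloud("side"); im2,d2,C=cloud("scene")
for n,P in(("wrist",P),("side",S),("scene",C)):
  for z in np.arange(.10,.28,.015):
    m=np.all((P>[t[0]-.05,t[1]-.05,z])&(P<[t[0]+.05,t[1]+.05,z+.015]),-1);q=P[m]
    if len(q):print(n,z.round(3),len(q),((q.min(0)+q.max(0))/2).round(4),np.ptp(q,axis=0).round(4))
E
```

```text
{'time': 6.925, 'q': [-0.094, 0.053, 1.752, -0.001, 1.337, -1.662], 'tool_pos': [0.577, -0.03, 0.297], 'tcp_rot': [-0.004, -3.141, 0.001]}
cam [ 0.499 -0.031  0.426] axis [ 0.307 -0.002 -0.952]
[-0.82755667  0.34092618 -1.00577798]
wrist 0.115 10 [ 0.5686 -0.0292  0.1291] [0.0213 0.0481 0.0013]
wrist 0.13 232 [ 0.5761 -0.0292  0.1376] [0.0482 0.0484 0.0148]
wrist 0.145 414 [ 0.5757 -0.0288  0.1525] [0.0486 0.0478 0.015 ]
wrist 0.16 1107 [ 0.5761 -0.0295  0.1675] [0.0485 0.0491 0.0149]
wrist 0.175 800 [ 0.5744 -0.0292  0.1825] [0.0454 0.0491 0.015 ]
wrist 0.19 52 [ 0.5745 -0.0298  0.1975] [0.0023 0.0052 0.0149]
wrist 0.205 57 [ 0.5741 -0.0298  0.2125] [0.0019 0.0049 0.0149]
wrist 0.22 56 [ 0.5749 -0.0299  0.2261] [0.0033 0.0059 0.0121]
wrist 0.235 48 [ 0.5709 -0.0302  0.2481] [0.0063 0.0162 0.0038]
wrist 0.25 268 [ 0.5709 -0.0304  0.2575] [0.0076 0.018  0.0149]
wrist 0.265 408 [ 0.5706 -0.0304  0.2725] [0.0079 0.0182 0.0149]
wrist 0.28 919 [ 0.5696 -0.0303  0.2875] [0.0082 0.0437 0.015 ]
side 0.115 6 [ 0.577  -0.0268  0.1288] [0.0358 0.0319 0.0011]
side 0.13 47 [ 0.575  -0.0261  0.137
[... 707 characters left out ...]
11]
scene 0.13 62 [ 0.5777 -0.0278  0.1372] [0.0447 0.0487 0.0144]
scene 0.145 60 [ 0.5774 -0.0302  0.1526] [0.0497 0.0482 0.0147]
scene 0.16 80 [ 0.5753 -0.0285  0.1676] [0.0473 0.0504 0.0147]
scene 0.175 60 [ 0.5762 -0.0275  0.1823] [0.0426 0.0477 0.0143]
scene 0.19 11 [ 0.5772 -0.0271  0.1987] [0.006  0.006  0.0116]
scene 0.205 6 [ 0.5791 -0.0282  0.212 ] [0.0041 0.0058 0.0079]
scene 0.22 11 [ 0.5784 -0.0261  0.2275] [0.0046 0.0062 0.0148]
scene 0.235 11 [ 0.5793 -0.0251  0.2438] [0.0103 0.0098 0.0121]
scene 0.25 34 [ 0.5777 -0.027   0.2571] [0.0172 0.0135 0.0138]
scene 0.265 32 [ 0.5779 -0.0263  0.2718] [0.017  0.0136 0.0132]
scene 0.28 46 [ 0.5794 -0.03    0.2875] [0.0205 0.0442 0.0148]
```

View pics/w3.png

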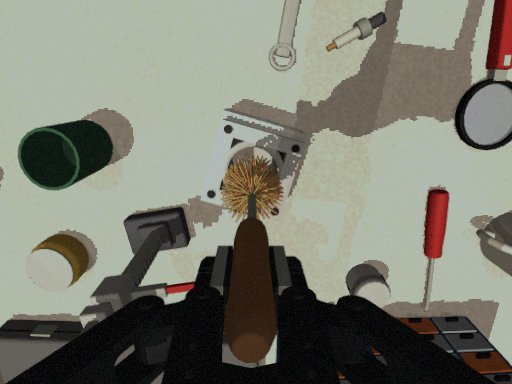

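The brush hangs straight over the bore, its tip at z ≈ 0.128 m, 2 mm off the bore axis, and the pot still stands. I lower it into the bore.

Request:
carry_out(
  series="0.002 0.001 -0.02 0;0 0 -0.02 0;0 0 -0.015 0;0 0 -0.015 0;0 0 -0.015 0;0 0 -0.015 0;0 0 -0.015 0;0 0 -0.003 0;0 0 0 0;0 0 0 0",
)

```text
time: 8.32
tool_pos: [0.58, -0.028, 0.18]
tcp_rot: [0.003, 3.14, -0.0]
wrist_force: [0.8, -0.3, -1.0]
width: 0.201
grip_force: 78.1
```

```bash
cat > e.py <<'E'
from h import *
t=bot.read_state()["tool_pos"]
for n in("wrist","side","scene"):
  im,d,P=cloud(n)
  m=np.all((P>[.5,-.12,.079])&(P<[.66,.06,.09]),-1);q=P[m]; print(n,"barrel top",q.mean(0).round(4),cv2.minAreaRect(q[:,:2].astype(np.float32)*1000))
  for z in np.arange(.09,.17,.02):
    m=np.all((P>[t[0]-.05,t[1]-.05,z])&(P<[t[0]+.05,t[1]+.05,z+.02]),-1);q=P[m]
    if len(q):print(n,z.round(3),len(q),((q.min(0)+q.max(0))/2).round(4),np.ptp(q,axis=0).round(4))
E
python3 e.py
```

```text
wrist barrel top [ 0.5684 -0.0295  0.0846] ((578.8980102539062, -28.639732360839844), (88.91535186767578, 88.08377838134766), 73.87706756591797)
wrist 0.09 82 [ 0.578  -0.0281  0.1   ] [0.0037 0.0059 0.0198]
wrist 0.11 27 [ 0.5754 -0.0274  0.12  ] [0.0077 0.0072 0.0199]
wrist 0.13 358 [ 0.5739 -0.0286  0.1401] [0.0078 0.0182 0.0197]
wrist 0.15 574 [ 0.5732 -0.0278  0.16  ] [0.0079 0.0284 0.0199]
wrist 0.17 2100 [ 0.5723 -0.0288  0.18  ] [0.0084 0.0447 0.0199]
side barrel top [ 0.576  -0.0311  0.085 ] ((578.1004028320312, -26.98126983642578), (96.7509994506836, 88.57219696044922), 74.17729949951172)
side 0.09 18 [ 0.5825 -0.0276  0.0987] [0.0801 0.0859 0.0173]
side 0.11 14 [ 0.5764 -0.0286  0.12  ] [0.0093 0.0097 0.0199]
side 0.13 31 [ 0.578  -0.0306  0.1408] [0.0163 0.015  0.0177]
side 0.15 32 [ 0.5762 -0.0245  0.16  ] [0.0148 0.0333 0.0197]
side 0.17 60 [ 0.5751 -0.0291  0.1803] [0.0188 0.0456 0.019 ]
scene barrel top [ 0.5824 -0.0235  0.0839] ((578.7855834960938, -27.182857513427734), (94.469482421875, 90.08576202392578), 74.2198257446289)
scene 0.09 12 [ 0.5799 -0.0246  0.1001] [0.0053 0.0052 0.0185]
scene 0.11 12 [ 0.5789 -0.023   0.12  ] [0.0144 0.0095 0.0188]
scene 0.13 32 [ 0.5804 -0.0235  0.1405] [0.0166 0.0124 0.0183]
scene 0.15 31 [ 0.5824 -0.0263  0.1602] [0.0158 0.0299 0.0194]
scene 0.17 68 [ 0.5832 -0.0277  0.1801] [0.0168 0.0492 0.0198]
```

The brush is at the bottom with the tip near 0.011 m, and the barrel hasn't moved. Next: up, then two more strokes.

Request:
carry_out(
  series="0 0 0.02 0;0 0 0.024 0;0 0 0.02 0;0 0 0 0;0 0 0 0;0 0 -0.02 0;0 0 -0.024 0;0 0 -0.02 0;0 0 0 0;0 0 0 0;0 0 0.02 0;0 0 0.024 0;0 0 0.02 0;0 0 0 0;0 0 0 0;0 0 -0.02 0;0 0 -0.024 0;0 0 -0.02 0;0 0 0 0;0 0 0 0",
)

```text
time: 10.98
tool_pos: [0.5796, -0.0279, 0.1791]
tcp_rot: [-0.003, -3.141, -0.0]
wrist_force: [-0.3, 0.2, -0.6]
width: 0.199
grip_force: 78.1
```

```bash
python3 e.py | grep -E "top|wrist"
```

```text
wrist barrel top [ 0.5682 -0.0295  0.0846] ((578.9652709960938, -28.625919342041016), (88.74661254882812, 88.25212097167969), 73.79094696044922)
wrist 0.09 86 [ 0.5773 -0.0281  0.1001] [0.003  0.0059 0.0194]
wrist 0.11 36 [ 0.5739 -0.0278  0.1201] [0.0065 0.0128 0.0197]
wrist 0.13 364 [ 0.5735 -0.0285  0.14  ] [0.0082 0.0182 0.0199]
wrist 0.15 615 [ 0.5728 -0.0287  0.16  ] [0.0088 0.0301 0.0199]
wrist 0.17 2144 [ 0.5718 -0.0287  0.18  ] [0.0088 0.0447 0.02  ]
side barrel top [ 0.5763 -0.0309  0.085 ] ((578.338623046875, -26.273242950439453), (94.40496826171875, 88.42243957519531), 74.61488342285156)
scene barrel top [ 0.5819 -0.0239  0.0839] ((578.3507080078125, -26.928131103515625), (90.71392822265625, 90.99490356445312), 74.40451049804688)
```

Request:
carry_out(
  series="0 0 0.02 0;0 0 0.024 0;0 0 0.02 0;0 0 0 0;0 0 0 0;0 0 0.02 0;0 0 0.03 0;0 0 0.01 0;-0.002 -0.02 0 0;-0.004 -0.05 0 0;-0.004 -0.055 0 0;-0.004 -0.055 0 0;-0.001 -0.0345 0 0;0 0 0 0;0 0 0 0",
)

```text
time: 13.0
tool_pos: [0.5635, -0.2426, 0.3019]
tcp_rot: [-0.005, -3.14, -0.002]
wrist_force: [0.0, 0.5, -1.3]
width: 0.203
grip_force: 78.2
```

```bash
python3 c.py 4; python3 - <<'E'
from h import *
P=np.load("w4.npz")["P"]
for z in np.arange(.115,.20,.015):
    m=np.all((P>[.5,-.3,z])&(P<[.62,-.19,z+.015]),-1);q=P[m]
    if len(q):print(z.round(3),len(q),((q.min(0)+q.max(0))/2).round(4),np.ptp(q,axis=0).round(4))
m=np.all((P>[.48,-.32,.084])&(P<[.65,-.15,.096]),-1); q=P[m][:,:2]; print("pot rim",len(q),cv2.minEnclosingCircle(q.astype(np.float32)))
im,d,P=cloud("side")
m=np.all((P>[.48,-.32,.084])&(P<[.65,-.15,.096]),-1); q=P[m][:,:2]; print("pot rim",len(q),cv2.minEnclosingCircle(q.astype(np.float32)))
E
```

```text
{'time': 13.0, 'q': [-0.447, 0.12, 1.67, 0.0, 1.354, -2.015], 'tool_pos': [0.564, -0.243, 0.302], 'tcp_rot': [-0.005, -3.14, -0.002]}
cam [ 0.485 -0.243  0.432] axis [ 0.306  0.    -0.952]
0.13 145 [ 0.5574 -0.2419  0.1389] [0.0385 0.0483 0.012 ]
0.145 322 [ 0.5617 -0.2413  0.1526] [0.0476 0.0478 0.0148]
0.16 751 [ 0.5624 -0.2423  0.1675] [0.0484 0.0486 0.015 ]
0.175 1319 [ 0.5621 -0.242   0.1825] [0.0477 0.0493 0.0149]
0.19 47 [ 0.5608 -0.2424  0.1976] [0.0022 0.0053 0.0141]
pot rim 496 ((0.5633602142333984, -0.24302154779434204), 0.03384888172149658)
pot rim 147 ((0.5622172951698303, -0.24261413514614105), 0.035063065588474274)
```

Request:
carry_out(
  series="0.001 0 -0.02 0;0 0 -0.02 0;0 0 -0.02 0;0 0 -0.02 0;0 0 -0.02 0;0 0 -0.015 0;0 0 -0.007 0;0 0 0 0;0 0 0 0",
)

```text
time: 14.22
tool_pos: [0.566, -0.2428, 0.1822]
tcp_rot: [0.003, 3.14, -0.001]
wrist_force: [-0.7, -0.2, 0.3]
width: 0.201
grip_force: 78.3
```

Request:
carry_out(
  series="0 0 0 0;0 0 0 0;0 0 0 0;0 0 0 0;0 0 0 0;0 0 0 0;0 0 0.02 0;0 0 0.04 0;0 0 0.05 0;0 0 0.03 0;0 0 0 0;0 0 0 0",
  jaw=1,
)

```text
time: 15.72
tool_pos: [0.5651, -0.2423, 0.3211]
tcp_rot: [-0.003, -3.141, -0.0]
wrist_force: [1.1, -0.4, -0.7]
width: 1.0
grip_force: 0.0
```

```bash
python3 c.py 5; python3 - <<'E'
from h import *
P=np.load("w5.npz")["P"]
for z in np.arange(.10,.24,.03):
    m=np.all((P>[.5,-.3,z])&(P<[.62,-.19,z+.03]),-1);q=P[m]
    if len(q):print(z.round(3),len(q),((q.min(0)+q.max(0))/2).round(4),np.ptp(q,axis=0).round(4),q[:,2].max())
m=np.all((P>[.48,-.32,.084])&(P<[.65,-.15,.096]),-1); q=P[m][:,:2]; print("pot rim",len(q),cv2.minEnclosingCircle(q.astype(np.float32)))
E
```

```text
{'time': 15.725, 'q': [-0.446, 0.114, 1.642, -0.0, 1.386, -2.014], 'tool_pos': [0.565, -0.242, 0.321], 'tcp_rot': [-0.003, -3.141, -0.0]}
cam [ 0.486 -0.243  0.449] axis [ 0.306  0.    -0.952]
0.1 7 [ 0.5605 -0.2425  0.115 ] [0.0054 0.0099 0.0298] 0.12994553780481455
0.13 107 [ 0.5603 -0.2419  0.1452] [0.0077 0.0178 0.0295] 0.15995678748960934
0.16 176 [ 0.5603 -0.2417  0.1751] [0.0075 0.0182 0.0297] 0.189967029907938
0.19 367 [ 0.5644 -0.2417  0.2051] [0.0165 0.0181 0.0297] 0.2198934591297714
0.22 259 [ 0.5654 -0.2415  0.2223] [0.013  0.0139 0.0046] 0.2246339056661832
pot rim 641 ((0.5635793209075928, -0.24307802319526672), 0.034054361283779144)
```

The brush stands upright in its pot. On to the loupe.

Request:
carry_out(
  series="-0.012 0.05 0 0;-0.012 0.051 0 0;-0.012 0.051 0 0;-0.012 0.051 0 0;-0.012 0.051 0 0;-0.012 0.051 0 0;-0.012 0.051 0 0;-0.012 0.051 -0.01 0;-0.012 0.051 -0.03 0;-0.012 0.051 -0.03 0;0 0 -0.03 0;0 0 0 0;0 0 0 0",
)

```text
time: 17.4
tool_pos: [0.4455, 0.2662, 0.2213]
tcp_rot: [-0.004, -3.141, 0.001]
wrist_force: [1.3, 0.4, 0.6]
width: 0.999
grip_force: 0.0
```

```bash
python3 c.py 6; cat > f.py <<'E'
from h import *
import sys
f=np.load(f"w{sys.argv[1]}.npz"); P,im=f["P"],f["im"]; lo,hi=eval(sys.argv[2])
hsv=cv2.cvtColor(im,cv2.COLOR_BGR2HSV); red=((hsv[...,0]<8)|(hsv[...,0]>172))&(hsv[...,1]>150)&(hsv[...,2]>50)
B=np.all((P>lo)&(P<hi),-1)
q=P[B&red]; print("handle",len(q),np.median(q[:,2]),cv2.minAreaRect(q[:,:2].astype(np.float32)*1000),q.min(0),q.max(0))
x,y=q[:,0],q[:,1]; a=np.polyfit(x,y,1); print("yaw",np.degrees(np.arctan(a[0])),"y at .446",np.polyval(a,.446))
q=P[B&~red&(im.max(2)<75)]; print("rim",len(q),np.median(q[:,2]),cv2.minEnclosingCircle(q[:,:2].astype(np.float32)))
E
python3 f.py 6 "[.3,.15,.011],[.6,.38,.04]"
```

```text
{'time': 17.4, 'q': [0.491, -0.015, 1.961, -0.0, 1.196, -1.078], 'tool_pos': [0.445, 0.266, 0.221], 'tcp_rot': [-0.004, -3.141, 0.001]}
cam [0.367 0.266 0.351] axis [ 0.308 -0.001 -0.951]
handle 2076 0.02450720847464996 ((415.25189208984375, 268.5894775390625), (102.243896484375, 20.598573684692383), 0.4843079149723053) [0.36419665 0.25817692 0.01977968] [0.46638125 0.27924677 0.02708172]
yaw 0.5764802688142142 y at .446 0.2691877869459995
rim 1420 0.018286182595013495 ((0.4636698365211487, 0.2681944668292999), 0.101017527282238)
```

View pics/w6.png

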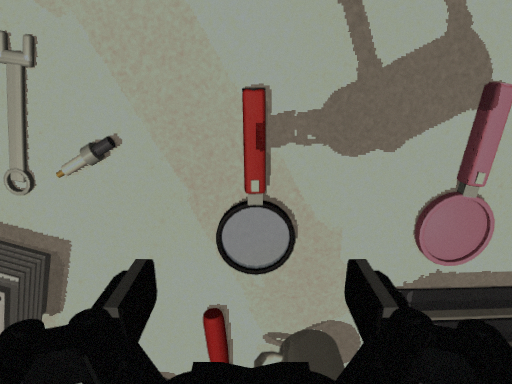

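The real loupe is straight ahead: lens at (256,236), handle from (255,90) to (256,192). The pink one is at (455,228). I descend onto the handle.

Request:
carry_out(
  series="0.001 0.003 -0.03 0;0 0 -0.04 0;0 0 -0.04 0;0 0 -0.04 0;0 0 -0.03 0;0 0 -0.015 0;0 0 -0.007 0;0 0 0 0;0 0 0 0",
)

```text
time: 18.58
tool_pos: [0.4476, 0.2701, 0.0206]
tcp_rot: [0.003, 3.139, 0.002]
wrist_force: [-0.4, 0.7, -0.1]
width: 1.004
grip_force: 0.0
```

Request:
carry_out(
  series="0 0 0 0;0 0 0 0;0 0 0 0;0 0 0 0;0 0 0 0;0 0 0 0;0 0 0 0",
  jaw=-1,
  grip_force=70,
)

```text
time: 19.45
tool_pos: [0.4467, 0.2698, 0.0196]
tcp_rot: [0.003, 3.141, 0.001]
wrist_force: [-1.1, 0.2, 4.8]
width: 0.236
grip_force: 70.2
```

Request:
carry_out(
  series="0 0 0.02 0;0 0 0.04 0;0 0 0.05 0;0 0 0.05 0;0 0 0.04 0;0.005 -0.02 0 0;0.007 -0.035 0 0;0.007 -0.04 0 0;0.007 -0.04 0 0;0.007 -0.04 0 0;0.007 -0.04 0 0;0.007 -0.04 0 0;0.008 -0.028 0 0;0 -0.015 0 0;0 0 0 0;0 0 0 0;0 0 0 0",
)

```text
time: 21.58
tool_pos: [0.5012, -0.0275, 0.2192]
tcp_rot: [-0.001, -3.141, -0.0]
wrist_force: [0.2, 0.4, -2.4]
width: 0.242
grip_force: 69.5
```

```bash
python3 c.py 7; cat > g.py <<'E'
from h import *
import sys
n=sys.argv[1]; im,d,S=cloud("side"); cv2.imwrite(f"pics/s{n}.png",im)
im2,d2,C=cloud("scene"); f=np.load(f"w{n}.npz")
t=bot.read_state()["tool_pos"]
for nm,im,P in(("wrist",f["im"],f["P"]),("side",im,S),("scene",im2,C)):
    B=np.all((P>[t[0]+.025,t[1]-.06,t[2]-.04])&(P<[t[0]+.14,t[1]+.06,t[2]+.02]),-1)
    hsv=cv2.cvtColor(im,cv2.COLOR_BGR2HSV)
    k=B&(im.max(2)<75); k=cv2.morphologyEx(k.astype(np.uint8),cv2.MORPH_OPEN,np.ones((2,2)))>0; q=P[k]
    if len(q)>20:
        c,_,_,_=np.linalg.lstsq(np.c_[q[:,:2],np.ones(len(q))],q[:,2],rcond=None)
        big=q[q[:,0]>t[0]+.032][:,:2].astype(np.float32)
        print(nm,"rim",len(q),"mean",q.mean(0).round(4),"slopes",c[:2].round(3),"circ",cv2.minEnclosingCircle(big),"zpct",np.percentile(q[:,2],[5,50,95]).round(4))
    red=((hsv[...,0]<8)|(hsv[...,0]>172))&(hsv[...,1]>150)&(hsv[...,2]>50)
    q=P[red&np.all((P>[.65,-.12,.15])&(P<[.68,-.06,.19]),-1)]
    if len(q): print(nm,"scriber",len(q),np.median(q,0).round(4),np.percentile(q[:,2],[5,95]).round(4))
    m=np.all((P>[.5,-.12,.079])&(P<[.66,.06,.09]),-1);q=P[m]
    if len(q)>50: print(nm,"barrel top",cv2.minAreaRect(q[:,:2].astype(np.float32)*1000))
E
python3 g.py 7
```

```text
{'time': 21.575, 'q': [-0.105, -0.047, 1.996, 0.0, 1.193, -1.675], 'tool_pos': [0.501, -0.027, 0.219], 'tcp_rot': [-0.001, -3.141, -0.0]}
cam [ 0.423 -0.028  0.348] axis [ 0.307 -0.    -0.952]
wrist rim 694 mean [ 0.536  -0.0285  0.2173] slopes [-0.8    0.011] circ ((0.5408806800842285, -0.028588589280843735), 0.016428345814347267) zpct [0.2106 0.2178 0.219 ]
wrist barrel top ((578.3753662109375, -28.941650390625), (88.31160736083984, 89.76031494140625), 73.14830017089844)
 ** On entry to DLASCL parameter number  4 had an illegal value
 ** On entry to DLASCL parameter number  4 had an illegal valueTraceback (most recent call last):
  File "g.py", line 11, in <module>
    c,_,_,_=np.linalg.lstsq(np.c_[q[:,:2],np.ones(len(q))],q[:,2],rcond=None)
            ~~~~~~~~~~~~~~~^^^^^^^^^^^^^^^^^^^^^^^^^^^^^^^^^^^^^^^^^^^^^^^^^^
    x, resids, rank, s = _umath_linalg.lstsq(a, b, rcond,
                         ~~~~~~~~~~~~~~~~~~~^^^^^^^^^^^^^
                                             signature=signature)
                                             ^^^^^^^^^^^^^^^^^^^^
    raise LinAlgError("SVD did not converge in Linear Least Squares")
numpy.linalg.LinAlgError: SVD did not converge in Linear Least Squares
```

View pics/w7.png

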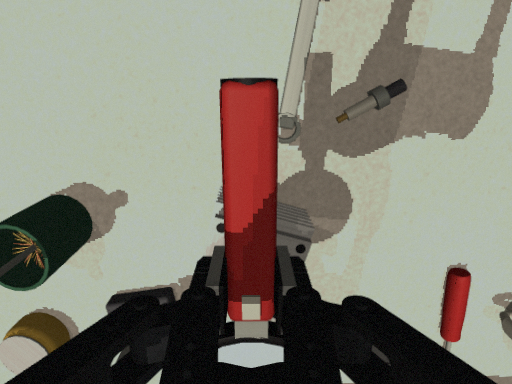

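The wrist view shows the handle straight in the jaws from (248,80) to (251,320), with the fingers hiding most of the lens. I'll get the level and lens position from the handle's top face and the fixed cameras.

```bash
sed -i 's/np.ones((2,2)))>0; q/np.ones((2,2)))>0; k\&=B; q/' g.py; cat >> g.py <<'E'
    q=P[red&np.all((P>t-[.12,.03,.04])&(P<t+[.02,.03,.03]),-1)]
    if nm=="wrist":
        z=np.median(q[:,2]); q=q[(abs(q[:,2]-z)<.006)&(abs(q[:,1]-q[:,1].mean())<.007)]
        c=np.linalg.lstsq(np.c_[q[:,:2]-t[:2],np.ones(len(q))],q[:,2],rcond=None)[0]
        print("handle top plane",c.round(4),"lens z at +.076",c[2]+.076*c[0]-.012,"xmin",np.nanmin(q[:,0]))
        a=np.polyfit(q[:,0],q[:,1],1);print("yaw slope",a[0],"y at lens",np.polyval(a,t[0]+.076))
E
python3 g.py 7; python3 -c "
import cv2
cv2.imwrite('pics/s7c.png',cv2.resize(cv2.imread('pics/s7.png')[140:280,220:360],None,fx=4,fy=4,interpolation=2))"
```

```text
wrist rim 673 mean [ 0.5368 -0.0288  0.2164] slopes [0.352 0.003] circ ((0.5408806800842285, -0.028588589280843735), 0.016428345814347267) zpct [0.2106 0.2177 0.2188]
wrist barrel top ((578.3753662109375, -28.941650390625), (88.31160736083984, 89.76031494140625), 73.14830017089844)
handle top plane [0.0009 0.0009 0.2243] lens z at +.076 0.21233319161550188 xmin 0.41843164077471123
yaw slope -0.0027210262658727527 y at lens -0.028936936920025483
side rim 174 mean [ 0.5788 -0.0339  0.2145] slopes [0.033 0.019] circ ((0.5772212743759155, -0.029137322679162025), 0.04478776082396507) zpct [0.2082 0.215  0.2194]
side scriber 7 [ 0.6652 -0.096   0.1711] [0.1676 0.1719]
side barrel top ((578.270751953125, -26.69060516357422), (94.45429992675781, 88.81668853759766), 74.18546295166016)
scene rim 172 mean [ 0.585  -0.0196  0.2137] slopes [-0.004 -0.032] circ ((0.5782955288887024, -0.024364037439227104), 0.04411579668521881) zpct [0.208  0.2137 0.2188]
scene scriber 23 [ 0.6666 -0.0935  0.1691] [0.168  0.1719]
scene barrel top ((579.0549926757812, -27.08713150024414), (92.52027130126953, 89.409423828125), 74.87168884277344)
```

View pics/s7c.png

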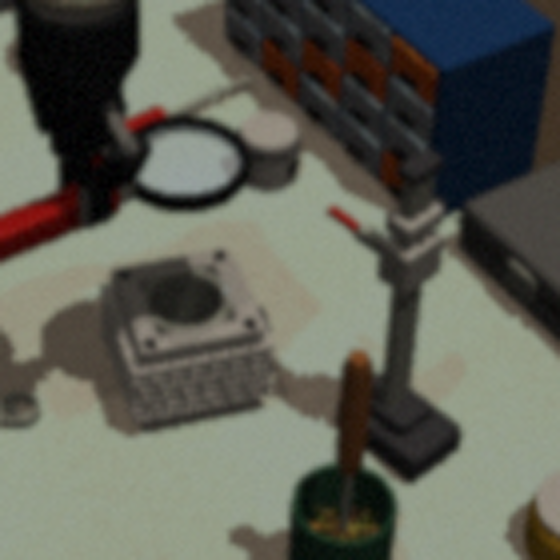

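The side crop shows the loupe level above the bore (lens at (190,160)), the scriber at (345,217), and the brush in its pot at (350,470). The lens is at (0.5775, -0.028, 0.2125) and the target height is about 0.169 m, so I lower it by 43 mm.

Request:
carry_out(
  series="0.001 0 -0.01 0;0 0 -0.012 0;0 0 -0.01 0;0 0 -0.006 0;0 0 -0.004 0;0 0 -0.001 0;0 0 0 0;0 0 0 0;0 0 0 0;0 0 0 0",
)

```text
time: 23.08
tool_pos: [0.5025, -0.0285, 0.1764]
tcp_rot: [0.003, 3.141, -0.0]
wrist_force: [-0.2, 0.2, -2.3]
width: 0.234
grip_force: 69.5
```

```bash
python3 c.py 8; python3 g.py 8
```

```text
{'time': 23.075, 'q': [-0.106, -0.007, 2.04, 0.0, 1.108, -1.675], 'tool_pos': [0.502, -0.028, 0.176], 'tcp_rot': [0.003, 3.141, -0.0]}
cam [ 0.424 -0.029  0.306] axis [ 0.308 -0.001 -0.952]
wrist rim 649 mean [ 0.5381 -0.0299  0.1736] slopes [ 0.296 -0.003] circ ((0.543372392654419, -0.02967311069369316), 0.016657007858157158) zpct [0.1674 0.1748 0.1761]
wrist barrel top ((569.455078125, -26.18151092529297), (87.93111419677734, 69.82991027832031), 74.14508819580078)
handle top plane [0.0011 0.001  0.1815] lens z at +.076 0.16955684794890136 xmin 0.41971783062084456
yaw slope -0.0018811072314240224 y at lens -0.029774923033583183
side rim 159 mean [ 0.579  -0.0333  0.1711] slopes [0.04 0.02] circ ((0.5763016939163208, -0.029789049178361893), 0.04482695087790489) zpct [0.1651 0.1711 0.1767]
side scriber 7 [ 0.6632 -0.0909  0.171 ] [0.1683 0.1727]
side barrel top ((578.1857299804688, -28.19615936279297), (95.49589538574219, 89.14007568359375), 73.5290298461914)
scene rim 159 mean [ 0.5861 -0.0195  0.1706] slopes [-0.013 -0.034] circ ((0.5791769027709961, -0.02527754008769989), 0.044139038771390915) zpct [0.1651 0.1708 0.1755]
scene scriber 21 [ 0.6673 -0.0906  0.1701] [0.167  0.1716]
scene barrel top ((579.0995483398438, -26.82624053955078), (93.02338409423828, 88.8787612915039), 73.82804870605469)
```

The lens middle at 0.1695 m matches the scriber at about 0.1695 m, it's within about 2 mm of the bore axis, and it's level. I'm handing in.

```bash
python3 -c "
from workcell import bot
print(bot.finish_job())"
```

```text
the job is handed in; nothing more can be done
None
```

I brushed the bore three times, stood the brush back in its pot, and handed the job in at about 23 s with the magnifier held level over the bore at scriber height (both measured at about 0.1695 m); the hand-in returned no verdict.

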